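# Close the heavy lid of the sole-setting case

### The job

Tip the heavy steel lid of the green setting case forward and lower it gently, kept against your fingers all the way so that it never drops or slams, until it rests on its spring catch. Then press down near its front lip, over the catch and on until the lid beds hard on its stop, hold a steady push of about 14 N there for half a second, never loading the lid with more than 25 N, and let go; leave the sole in the case and everything else where it is.

Things in the scene. Friction and masses are not known exactly. Their poses are not given: they have to be found in the camera images.
- case: open-topped green steel setting case, fixed to the table, 150 (x) x 280 (y) x 90 (z) mm with 5 mm walls; origin at the centre of its underside. Its own x axis points from its front (the lip side, to the robot's right) to its hinge side, its y axis runs along the hinge, z is up.
- lid (a joint): angle of the heavy lid, rad: 0 level, growing as it opens, stop at 1.75. It starts near upright (1.42 to 1.74), held by the stiff hinge; below about 1.35 its weight wins and it falls (1.3 to 2.2 rad/s if let go). At about 0.085 it rests on a spring roller catch; pushed past 0.04 it is caught and sits on two stiff plungers (0.03), which yield to more push until it beds on a firm stop, somewhere from 0.025 to 0.
- lid_hinge (a point): centre of the hinge line at the lid's mid-thickness, 96 mm above the table, 75 mm behind the case's middle; axes turn with the lid: x from lip to hinge, y along the hinge, z out of its top face. The lid is a flat steel plate 190 (hinge to lip) x 280 x 10 mm, 1.1 kg give or take a fifth: 3 to 7 N hold it up at the lip near level.
- lid_lip (a point): middle of the lid's front free edge, mid-thickness, 190 mm from the hinge; a yellow stripe runs beside it on top; axes as lid_hinge. Shut, the lip stands 40 mm out beyond the case's front wall, so fingers fit beneath it. Pushing down near the lip: 3 to 9 N snap it over the catch, 2 to 9 N then move it on down, up to 6 mm; the push rises steeply when it meets the hidden stop. Let go, it stays down.
- sole: loose black rubber shoe sole, 70 x 200 x 14 mm (heel 20 mm thick), lying in the case; origin under its middle. Leave it lying there
- tin: yellow round tin, 90 mm diameter, 110 mm high, bystander; origin at the centre of its underside
- glue: white plastic bottle, 48 mm diameter, 130 mm high, bystander; origin at the centre of its underside
- solvent: green glass bottle, 54 mm diameter, 170 mm high, bystander; origin at the centre of its underside
- hammer: hammer 240 mm long lying on the table, bystander
- brush: brush lying on the table, bystander

How it is judged:
By the outcome, as a careful person would: the job done as asked, in the order asked, and still so for the second after the job is handed in, with the robot touching nothing.
It also fails if it takes over 72 s, if anything falls off the work surface, if the arm or the gripper's body presses on something with over 40 N, if the wrist force passes 120 N, or if a joint passes its speed limit or range.

### The arm

A 6-joint arm with a two-finger parallel gripper is mounted at the origin on the work surface. World frame = base frame: x ahead of the robot, y to its left, z up, the work surface at z = 0. Lengths are in m, angles in degrees, forces in N, time in s.
With the tool pointing down it reaches from about 0.35 to 0.875 m from the base axis. Payload 4.2 kg.
Tool frame: the origin (TCP) lies midway between the tips of the shut fingers; the grasp point (between the pads) lies 19 mm behind it; z points along the fingers, y is the line along which they close (so a half turn about z gives the same grasp; the last joint's range is limited). The gripper opens to 87 mm and grips with 3 to 60 N. Pads are 19 mm wide; open, the fingers measure 117 mm over their backs; the gripper's body (75 mm by 190 mm) begins 51 mm behind the grasp point.
Start: joints at [-51.589, 22.042, 0.453, 0, -68.411, -14.817], TCP at [0.25, -0.573, 0.223] pointing down, gripper open.
Joint ranges: [-179.83, 179.83], [-69.29, 118.12], [-61.27, 80.66], [-181.25, 117.63], [-171.15, -9.14], [-177.46, 177.46]. Speed limits (degrees/s): [159.86, 159.86, 180, 180, 180, 180].

### API

Orientations are given as a 3x3 rotation matrix whose columns are the frame's x, y, z axes.
In Python, from station import sense, capture, camera_params, finish_job gives the robot as it stands.
- The arm moves only by the tool drive_tool, never from a script. Its argument "rows" is a list of rows, each an object of numbers: "tx", "ty", "tz": the shift along the tool's x, y, z in cm; "ax", "ay", "az": the turn, a rotation vector about the tool's x, y, z in rad; "claw": the finger opening in cm, from 0 to 8.7. In form: [{"tx": .., "ty": .., "tz": .., "ax": .., "ay": .., "az": .., "claw": ..}, ...]. A call has 1 to 10 rows; each row shifts and turns the commanded pose from where the row before left it, along the tool's axes as they then stand; what a row does not reach is not made up. A row lasts 1/12 s, in which the tool goes at most 41.7 mm and 7.16 degrees, less where a joint would pass 70% of its speed; a pose out of reach is approached as far as the arm can. A call with a gripper value outside its range is refused whole. The fingers move at their own pace and stop on an object; the grip force is fixed at half the most. Time passes only in rows, so rows that do not move let the fingers close. It gives the time, the measured TCP pose, the force, the opening and the grip force at its end, in the units of the state.
- sense(): the state, without advancing time (a new reading comes with each control period).
- capture(name): name is "side" or "top"; returns (picture, depth): 480x640x3 uint8, red, green, blue; 480x640 float32, m along the optical axis (not along the pixel's ray), 0 where there is no reading.
- camera_params(name): a dict with "intrinsics" (3x3 intrinsics, pixels), "k1" (the pictures are not rectified: a ray, as slopes to the right and down, at radius r is drawn at 1 + k1 r^2 times it, then the intrinsics apply), "R" (3x3) and "t" (3): a world point X has camera coordinates R X + t. Camera axes: x right, y down, z forward; pixel columns grow to the right and rows downward; lengths in m; the calibration is good to about 2 mm. A picture is of the moment at which its call begins. camera_params takes no time and is no camera call.
- finish_job(): hands the job in; it is judged then, once.
The state is a dict: "time_s": time; "joints": joint angles; "joint_velocities": joint speeds; "effort": joint torques, N m; "tcp_pos": TCP position; "ee_rot": TCP orientation; "wrist_force": force on the tool from outside, world axes, zero at the start; "moment": the same for the moment, N m; "gripper_width": opening from 0.0 (shut) to 1.0 (fully open); "gripper_force": force on a finger pad.
Only numpy, scipy, OpenCV 4.12 (cv2) and the standard library are available. Lean on these libraries where they do the work, as an engineer would, in place of code of your own. Each camera call takes 0.05 s, during which the arm holds its last target. There are 200 camera calls.

## Working session

There is one attempt and no reset: what is moved stays moved. The work goes in short steps, Python scripts to look and compute and a tool call to move; the robot and the scene stay as the last step left them, time stands still between calls to the robot, and variables do not carry over. Pictures are saved under pics/ and viewed, at most 10 in all, crops included, and the job is handed in when it is done.

Besides the shell and the picture viewer there is one more tool, called after "Request:" as name(argument=value, ...), one argument or row to a line, values as JSON. drive_tool: Moves the arm, as the interface text tells. Its arguments: {"type":"object","properties":{"rows":{"type":"array"}},"required":["rows"]}

```bash
mkdir -p pics; ls
cat > h.py <<'E'
import numpy as np, cv2
from station import *
def pts(name,depth):
    p=camera_params(name);K=np.array(p["intrinsics"]);k1=p["k1"];R=np.array(p["R"]);t=np.array(p["t"])
    v,u=np.mgrid[0:480,0:640].astype(float)
    xy=cv2.undistortPoints(np.stack([u.ravel(),v.ravel()],1)[:,None],K,np.array([k1,0,0,0.]))[:,0]
    c=np.c_[xy,np.ones(len(xy))]*depth.ravel()[:,None]
    return ((c-t)@R).reshape(480,640,3)
E
python3 - <<'E'
from h import *
s=sense();print({k:np.round(v,3) for k,v in s.items()})
for n in("side","top"):
    im,d=capture(n);cv2.imwrite(f"pics/{n}0.png",im[:,:,::-1]);np.save(f"{n}0.npy",pts(n,d));np.save(f"{n}0im.npy",im)
    p=camera_params(n);print(n,-np.array(p["R"]).T@p["t"],p["R"])
E
```

```text
pics
{'time_s': np.float64(0.0), 'joints': array([-5.1589e+01,  2.2090e+01,  3.8100e-01, -3.0000e-02, -6.8411e+01,
       -1.4814e+01]), 'joint_velocities': array([-0.038, -0.013,  0.031, -0.041, -0.089, -0.016]), 'effort': array([ 0.0000e+00, -3.9066e+01,  1.8741e+01,  4.2200e+00,  1.1000e-02,
       -0.0000e+00]), 'tcp_pos': array([ 0.25 , -0.572,  0.221]), 'ee_rot': array([[-0.916, -0.4  , -0.001],
       [-0.4  ,  0.916,  0.002],
       [ 0.   ,  0.002, -1.   ]]), 'wrist_force': array([0.825, 0.496, 0.446]), 'moment': array([ 0.005, -0.001,  0.006]), 'gripper_force': np.float64(0.0), 'gripper_width': np.float64(1.0)}
side [-0.27106086  0.17602689  1.28235529] [[-0.21116985 -0.97744433 -0.00314197]
 [-0.81723869  0.17832016 -0.54801719]
 [ 0.53621657 -0.11315697 -0.83646117]]
top [0.43983545 0.03303403 1.56971065] [[-8.89241064e-03 -9.99960382e-01 -4.00472562e-04]
 [-9.98597080e-01  8.90119186e-03 -5.21980989e-02]
 [ 5.21995956e-02 -6.42562003e-05 -9.98636670e-01]]
```

View pics/side0.png

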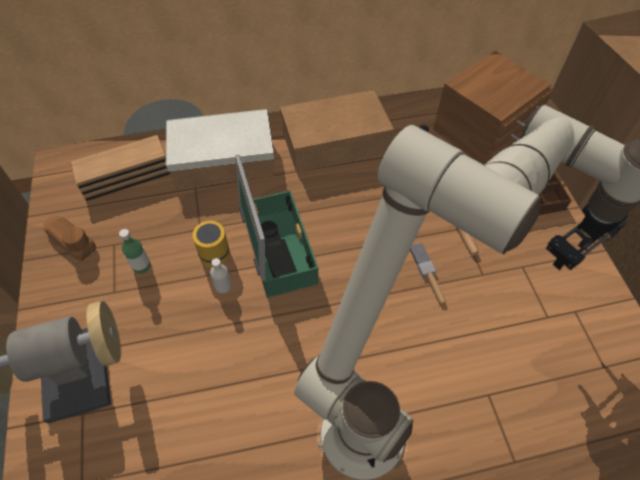

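View pics/top0.png

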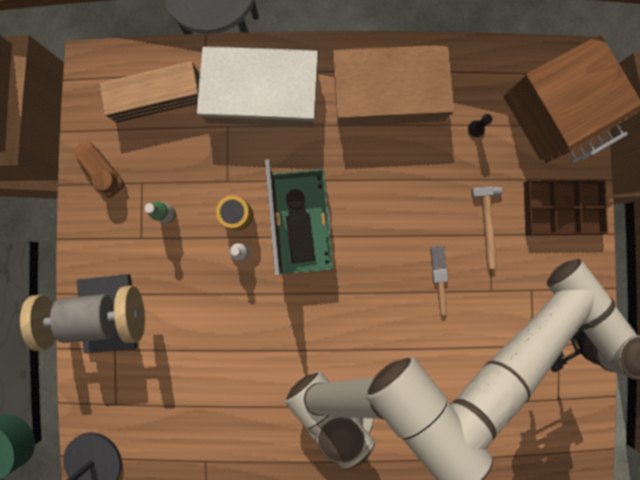

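Run:
```python
from h import *
P=np.load("top0.npy");im=np.load("top0im.npy").astype(int)
r,g,b=im[...,0],im[...,1],im[...,2]
m=(g>r*1.4)&(g>b*1.05)&(g>50); m[:,:270]=0;m[:,345:]=0;m[:160]=0;m[280:]=0
q=P[m];print(m.sum());print(np.histogram(q[:,2],10))
rim=q[(q[:,2]>.08)&(q[:,2]<.1)]
print("rim",len(rim),rim.mean(0),rim.min(0),rim.max(0))
rect=cv2.minAreaRect((rim[:,:2]*1000).astype(np.float32));print(rect,cv2.boxPoints(rect))
for n in("top","side"):
    P=np.load(n+"0.npy")
    sel=(P[...,2]>.125)&(P[...,2]<.32)&(P[...,0]>.35)&(P[...,0]<.85)&(P[...,1]>.06)&(P[...,1]<.24)
    L=P[sel];v,u=np.nonzero(sel);print(n,len(L),L.min(0),L.max(0),u.min(),u.max(),v.min(),v.max())
    if n=="side" or 1:
        for z in np.arange(.12,.32,.02):
            k=L[(L[:,2]>=z)&(L[:,2]<z+.02)]
            if len(k)>5: a=np.polyfit(k[:,0],k[:,1],1);print(round(z+.01,2),len(k),k[:,0].min().round(3),k[:,0].max().round(3),np.median(k[:,1]).round(4),a.round(3))
```

```text
1170
(array([1167,    0,    0,    0,    0,    0,    0,    0,    0,    3]), array([-0.00604334,  0.15153206,  0.30910746,  0.46668286,  0.62425826,
        0.78183365,  0.93940905,  1.09698445,  1.25455985,  1.41213525,
        1.56971065]))
rim 55 [0.50872178 0.04600971 0.08970472] [0.42034837 0.01806605 0.08121185] [0.69519031 0.12215256 0.09751553]
((551.0679931640625, 53.29859161376953), (101.70581817626953, 277.16973876953125), 82.3477783203125) [[406.9457    21.352474]
 [681.64716  -15.555382]
 [695.1903    85.244705]
 [420.48883  122.152565]]
top 808 [0.41375848 0.1459544  0.12514796] [0.69397207 0.17786474 0.29144109] 265 280 159 275
0.13 8 0.453 0.669 0.1645 [0.084 0.116]
0.15 9 0.448 0.664 0.1604 [0.084 0.115]
0.17 12 0.43 0.654 0.1569 [0.072 0.12 ]
0.19 10 0.425 0.69 0.1553 [0.081 0.115]
0.21 13 0.422 0.684 0.1548 [0.085 0.11 ]
0.23 218 0.415 0.678 0.1559 [0.083 0.111]
0.25 15 0.44 0.67 0.1582 [0.085 0.112]
0.27 44 0.426 0.688 0.161 [0.08  0.116]
0.29 479 0.414 0.694 0.1605 [0.085 0.115]
side 1231 [0.41167655 0.14532992 0.12521643] [0.69453064 0.18737161 0.28971578] 235 265 154 274
0.13 63 0.414 0.69 0.1727 [0.099 0.121]
0.15 95 0.412 0.692 0.1727 [0.091 0.125]
0.17 101 0.413 0.684 0.1711 [0.094 0.122]
0.19 107 0.413 0.69 0.1692 [0.093 0.121]
0.21 111 0.413 0.686 0.1687 [0.094 0.119]
0.23 138 0.413 0.693 0.1651 [0.083 0.121]
0.25 120 0.413 0.691 0.1651 [0.096 0.115]
0.27 107 0.414 0.685 0.163 [0.094 0.114]
0.29 389 0.413 0.695 0.1607 [0.083 0.115]
```

Run:
```python
from h import *
n=np.array([-.0842,.9965])
for nm in("top","side"):
    P=np.load(nm+"0.npy");w=P[...,:2]@n
    t=P[...,0]*.9965+P[...,1]*.0842
    sel=(t>.45)&(t<.69)&(w>-.1)&(w<.17)&(P[...,2]>.02)&(P[...,2]<.32)
    W,Z=w[sel],P[...,2][sel]
    print(nm,"t range lip",t[(P[...,2]>.27)&(w>.09)&(w<.16)&(t>.3)&(t<.9)].min(),t[(P[...,2]>.27)&(w>.09)&(w<.16)&(t>.3)&(t<.9)].max())
    for z in [.02,.04,.06,.08,.087,.095,.11,.13,.15,.17,.19,.21,.23,.25,.27,.28,.284,.288,.292]:
        k=W[(Z>=z)&(Z<z+(.02 if .1<z<.27 else .01 if z<.09 else .004))]
        if len(k):print(z,len(k),np.percentile(k,[0,10,25,50,75,90,100]).round(4))
    rim=W[(Z>.08)&(Z<.096)&(W<.03)];print("front rim",len(rim),np.sort(rim)[::max(1,len(rim)//12)].round(4))
```

```text
top t range lip 0.4250506050032754 0.7058752565019979
0.02 645 [-0.018   0.04    0.0486  0.0642  0.0786  0.0883  0.1228]
0.04 24 [-0.0255 -0.0179  0.1219  0.1222  0.1223  0.1225  0.1226]
0.06 21 [-0.0263 -0.0259 -0.0256 -0.0246 -0.0238 -0.0137 -0.0076]
0.08 143 [-0.023  -0.0222 -0.021  -0.0189 -0.0105 -0.0063 -0.0023]
0.087 184 [-0.023  -0.0223 -0.0211 -0.0192 -0.0107 -0.006   0.1381]
0.095 17 [-0.0225 -0.0199 -0.019  -0.0093 -0.0081 -0.0043  0.1377]
0.11 6 [0.1158 0.1159 0.116  0.1161 0.1165 0.1167 0.1168]
0.13 10 [0.1144 0.1146 0.1147 0.115  0.1154 0.1156 0.1158]
0.15 6 [0.1134 0.1135 0.1136 0.1138 0.1139 0.114  0.114 ]
0.17 9 [0.1121 0.1123 0.1125 0.1127 0.1128 0.1128 0.1129]
0.19 10 [0.1102 0.1102 0.1105 0.1113 0.1114 0.1115 0.1115]
0.21 146 [0.1005 0.1029 0.107  0.1099 0.1115 0.1125 0.1133]
0.23 79 [0.1043 0.1091 0.11   0.111  0.1119 0.1124 0.1128]
0.25 16 [0.1101 0.1104 0.1105 0.1108 0.1113 0.1114 0.1114]
0.27 3 [0.1099 0.1099 0.1099 0.1099 0.11   0.1101 0.1101]
0.28 171 [0.1093 0.1099 0.1114 0.1143 0.1175 0.1189 0.1197]
0.284 196 [0.1088 0.1105 0.112  0.1145 0.1164 0.1177 0.11
[... 766 characters left out ...]
3 0.1268 0.1271 0.1276 0.128  0.1282 0.1285]
0.17 66 [0.1251 0.1255 0.1258 0.1261 0.1265 0.1268 0.1272]
0.19 80 [0.1239 0.1242 0.1245 0.1249 0.1252 0.1255 0.126 ]
0.21 98 [0.1002 0.1025 0.1227 0.1232 0.1237 0.124  0.1245]
0.23 96 [0.1205 0.121  0.1214 0.1217 0.1222 0.1226 0.123 ]
0.25 83 [0.1193 0.1197 0.1201 0.1203 0.1207 0.1209 0.1213]
0.27 20 [0.1191 0.1192 0.1194 0.1195 0.1197 0.1199 0.12  ]
0.28 122 [0.1087 0.1095 0.1111 0.1147 0.1182 0.1192 0.1198]
0.284 193 [0.1092 0.1104 0.112  0.1143 0.1167 0.1182 0.1191]
0.288 14 [0.1109 0.1121 0.1129 0.1147 0.117  0.1179 0.1189]
front rim 246 [-0.0238 -0.0225 -0.0215 -0.0208 -0.0202 -0.0191 -0.0186 -0.018  -0.0132
 -0.0104 -0.008  -0.0056 -0.0035]
```

Request:
drive_tool(
  rows=[
    {"tz": -3.5, "az": 0.0818},
    {"tz": -3.5, "az": 0.0818},
    {"tz": -3.5, "az": 0.0818},
    {"tz": -3.5, "az": 0.0818},
    {"tz": -1.5, "tx": -1.4, "ty": 2.7},
    {"tz": -1.5, "tx": -1.4, "ty": 2.7},
    {"tx": -1.4, "ty": 2.7},
    {"tx": -1.4, "ty": 2.7},
    {"tx": -1.4, "ty": 2.7},
    {"tx": -1.4, "ty": 2.7},
  ],
)

```text
invalid input at $.rows[0]: expected keys tx, ty, tz, ax, ay, az, claw
```

Request:
drive_tool(
  rows=[
    {"tx": -1.4, "ty": 2.7},
    {"tx": -1.4, "ty": 2.7},
    {"tx": -1.4, "ty": 2.7},
    {"tx": -1.4, "ty": 2.7},
    {"tx": -1.4, "ty": 2.7},
    {"tx": -1.4, "ty": 2.7},
    {"tx": -1.4, "ty": 2.7},
    {"tx": -1.4, "ty": 2.7},
    {"tx": -1.4, "ty": 2.7},
    {"tx": -1.4, "ty": 2.7},
  ],
)

```text
invalid input at $.rows[0]: expected keys tx, ty, tz, ax, ay, az, claw
```

Request:
drive_tool(
  rows=[
    {"tx": -1.4, "ty": 2.7, "claw": 5},
    {"tx": -1.4, "ty": 2.7, "claw": 5},
    {"tx": -1.4, "ty": 2.7, "claw": 5},
    {"tx": -1.4, "ty": 2.7, "claw": 5},
    {"tx": -1.4, "ty": 2.7, "claw": 5},
    {"claw": 5},
    {"claw": 5},
  ],
)

```text
invalid input at $.rows[0]: expected keys tx, ty, tz, ax, ay, az, claw
```

All keys are needed in every row.

Request:
drive_tool(
  rows=[
    {"tx": 0, "ty": 0, "tz": -3.5, "ax": 0, "ay": 0, "az": 0.0818, "claw": 5},
    {"tx": 0, "ty": 0, "tz": -3.5, "ax": 0, "ay": 0, "az": 0.0818, "claw": 5},
    {"tx": 0, "ty": 0, "tz": -3.5, "ax": 0, "ay": 0, "az": 0.0818, "claw": 5},
    {"tx": 0, "ty": 0, "tz": -3.5, "ax": 0, "ay": 0, "az": 0.0818, "claw": 5},
    {"tx": -1.4, "ty": 2.7, "tz": -1.5, "ax": 0, "ay": 0, "az": 0, "claw": 5},
    {"tx": -1.4, "ty": 2.7, "tz": -1.5, "ax": 0, "ay": 0, "az": 0, "claw": 5},
    {"tx": -1.4, "ty": 2.7, "tz": 0, "ax": 0, "ay": 0, "az": 0, "claw": 5},
    {"tx": -1.4, "ty": 2.7, "tz": 0, "ax": 0, "ay": 0, "az": 0, "claw": 5},
    {"tx": -1.4, "ty": 2.7, "tz": 0, "ax": 0, "ay": 0, "az": 0, "claw": 5},
    {"tx": -1.4, "ty": 2.7, "tz": 0, "ax": 0, "ay": 0, "az": 0, "claw": 5},
  ],
)

```text
time_s: 0.93
tcp_pos: [0.3203, -0.4026, 0.3921]
ee_rot: [[-0.996, -0.084, -0.0], [-0.084, 0.996, 0.001], [0.0, 0.001, -1.0]]
wrist_force: [0.9, -0.2, -0.0]
gripper_width: 0.577
gripper_force: 0.0
```

Request:
drive_tool(
  rows=[
    {"tx": -1.4, "ty": 2.7, "tz": 0, "ax": 0, "ay": 0, "az": 0, "claw": 5},
    {"tx": -1.4, "ty": 2.7, "tz": 0, "ax": 0, "ay": 0, "az": 0, "claw": 5},
    {"tx": -1.4, "ty": 2.7, "tz": 0, "ax": 0, "ay": 0, "az": 0, "claw": 5},
    {"tx": -1.4, "ty": 2.7, "tz": 0, "ax": 0, "ay": 0, "az": 0, "claw": 5},
    {"tx": -1.4, "ty": 2.7, "tz": 0, "ax": 0, "ay": 0, "az": 0, "claw": 5},
    {"tx": -1.4, "ty": 2.7, "tz": 0, "ax": 0, "ay": 0, "az": 0, "claw": 5},
    {"tx": -1.4, "ty": 2.7, "tz": 0, "ax": 0, "ay": 0, "az": 0, "claw": 5},
    {"tx": -1.4, "ty": 2.7, "tz": 0, "ax": 0, "ay": 0, "az": 0, "claw": 5},
    {"tx": -1.4, "ty": 2.7, "tz": 0, "ax": 0, "ay": 0, "az": 0, "claw": 5},
    {"tx": -1.4, "ty": 2.7, "tz": 0, "ax": 0, "ay": 0, "az": 0, "claw": 5},
  ],
)

```text
time_s: 1.77
tcp_pos: [0.4368, -0.1218, 0.3923]
ee_rot: [[-0.996, -0.085, -0.0], [-0.085, 0.996, 0.0], [0.0, 0.0, -1.0]]
wrist_force: [0.5, -1.1, -1.3]
gripper_width: 0.577
gripper_force: 0.0
```

Request:
drive_tool(
  rows=[
    {"tx": -1.4, "ty": 2.65, "tz": 0, "ax": 0, "ay": 0, "az": 0, "claw": 4},
    {"tx": -1.4, "ty": 2.65, "tz": 0, "ax": 0, "ay": 0, "az": 0, "claw": 4},
    {"tx": -1.4, "ty": 2.65, "tz": 0, "ax": 0, "ay": 0, "az": 0, "claw": 4},
    {"tx": -1.4, "ty": 2.65, "tz": 0, "ax": 0, "ay": 0, "az": 0, "claw": 4},
    {"tx": -1.4, "ty": 2.65, "tz": 0, "ax": 0, "ay": 0, "az": 0, "claw": 4},
    {"tx": -1.4, "ty": 2.65, "tz": 0, "ax": 0, "ay": 0, "az": 0, "claw": 4},
    {"tx": -1.4, "ty": 2.65, "tz": 0, "ax": 0, "ay": 0, "az": 0, "claw": 4},
    {"tx": -1.4, "ty": 2.65, "tz": 0, "ax": 0, "ay": 0, "az": 0, "claw": 4},
    {"tx": -1.4, "ty": 2.65, "tz": 0, "ax": 0, "ay": 0, "az": 0, "claw": 4},
    {"tx": -1.4, "ty": 2.65, "tz": 0, "ax": -0.07, "ay": 0, "az": 0, "claw": 4},
  ],
)

```text
time_s: 2.6
tcp_pos: [0.5537, 0.1555, 0.3908]
ee_rot: [[-0.996, -0.087, -0.009], [-0.088, 0.994, 0.069], [0.003, 0.069, -0.998]]
wrist_force: [-0.1, -0.2, -1.3]
gripper_width: 0.459
gripper_force: 0.0
```

Run:
```python
from h import *
s=sense();print(s["tcp_pos"],s["ee_rot"],s["joints"].round(1) if hasattr(s["joints"],"round") else s["joints"],s["wrist_force"])
a,_=capture("side");b,_=capture("top")
o=np.hstack([cv2.resize(a[100:340,140:460],(400,300)),cv2.resize(b[100:340,140:460],(400,300))]);cv2.imwrite("pics/a1.png",o[:,:,::-1])
```

```text
[0.55369542 0.15552005 0.39084341] [[-0.9961368  -0.08733479 -0.00917131]
 [-0.08776055  0.99375264  0.06894768]
 [ 0.00309248  0.0694862  -0.99757812]] [  29.7   13.1   12.6   -3.7  -88.  -114.6] [-0.05431817 -0.22543972 -1.30015195]
```

View pics/a1.png

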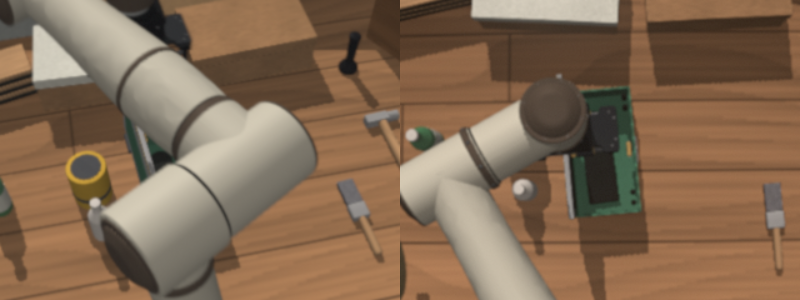

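Request:
drive_tool(
  rows=[
    {"tx": 0, "ty": -0.15, "tz": 1.3, "ax": 0, "ay": 0, "az": 0, "claw": 4},
    {"tx": 0, "ty": 0, "tz": 1.3, "ax": 0, "ay": 0, "az": 0, "claw": 4},
    {"tx": 0, "ty": 0, "tz": 1.3, "ax": 0, "ay": 0, "az": 0, "claw": 4},
    {"tx": 0, "ty": 0, "tz": 1.3, "ax": 0, "ay": 0, "az": 0, "claw": 4},
    {"tx": 0, "ty": 0, "tz": 1.3, "ax": 0, "ay": 0, "az": 0, "claw": 4},
    {"tx": 0, "ty": 0, "tz": 1.3, "ax": 0, "ay": 0, "az": 0, "claw": 4},
    {"tx": 0, "ty": 0, "tz": 1.3, "ax": 0, "ay": 0, "az": 0, "claw": 4},
    {"tx": 0, "ty": 0, "tz": 1.0, "ax": 0, "ay": 0, "az": 0, "claw": 4},
    {"tx": 0, "ty": 0, "tz": 0.5, "ax": 0, "ay": 0, "az": 0, "claw": 4},
    {"tx": 0, "ty": 0, "tz": 0.4, "ax": 0, "ay": 0, "az": 0, "claw": 4},
  ],
)

```text
time_s: 3.53
tcp_pos: [0.5532, 0.1582, 0.2821]
ee_rot: [[-0.996, -0.084, -0.007], [-0.084, 0.994, 0.069], [0.001, 0.069, -0.998]]
wrist_force: [0.3, 0.9, 0.6]
gripper_width: 0.457
gripper_force: 0.0
```

Request:
drive_tool(
  rows=[
    {"tx": 0, "ty": 0, "tz": 0.4, "ax": 0, "ay": 0, "az": 0, "claw": 4},
    {"tx": 0, "ty": 0, "tz": 0.5, "ax": 0, "ay": 0, "az": 0, "claw": 4},
    {"tx": 0, "ty": 0, "tz": 0.5, "ax": 0, "ay": 0, "az": 0, "claw": 4},
    {"tx": 0, "ty": 0, "tz": 0.4, "ax": 0, "ay": 0, "az": 0, "claw": 4},
    {"tx": 0, "ty": 0, "tz": 0.2, "ax": 0, "ay": 0, "az": 0, "claw": 4},
    {"tx": 0, "ty": 0, "tz": 0, "ax": 0, "ay": 0, "az": 0, "claw": 3},
  ],
)

```text
time_s: 4.03
tcp_pos: [0.5531, 0.1601, 0.2622]
ee_rot: [[-0.996, -0.084, -0.007], [-0.085, 0.994, 0.069], [0.001, 0.07, -0.998]]
wrist_force: [-0.2, -0.0, 0.5]
gripper_width: 0.434
gripper_force: 0.0
```

Request:
drive_tool(
  rows=[
    {"tx": 0, "ty": 0.25, "tz": 0, "ax": 0, "ay": 0, "az": 0, "claw": 2.5},
    {"tx": 0, "ty": 0, "tz": 0, "ax": 0, "ay": 0, "az": 0, "claw": 2.2},
    {"tx": 0, "ty": 0, "tz": 0, "ax": 0, "ay": 0, "az": 0, "claw": 2.0},
    {"tx": 0, "ty": 0, "tz": 0, "ax": 0, "ay": 0, "az": 0, "claw": 1.8},
    {"tx": 0, "ty": 0, "tz": 0, "ax": 0, "ay": 0, "az": 0, "claw": 1.6},
    {"tx": 0, "ty": 0, "tz": 0, "ax": 0, "ay": 0, "az": 0, "claw": 1.5},
    {"tx": 0, "ty": 0, "tz": 0, "ax": 0, "ay": 0, "az": 0, "claw": 1.5},
  ],
)

```text
time_s: 4.62
tcp_pos: [0.5531, 0.1626, 0.263]
ee_rot: [[-0.996, -0.084, -0.006], [-0.084, 0.994, 0.07], [-0.0, 0.07, -0.998]]
wrist_force: [0.2, -0.7, -1.1]
gripper_width: 0.18
gripper_force: 0.0
```

Request:
drive_tool(
  rows=[
    {"tx": 0, "ty": -0.334, "tz": 0.003, "ax": -0.02, "ay": 0, "az": 0, "claw": 1.4},
    {"tx": 0, "ty": -0.334, "tz": 0.003, "ax": -0.02, "ay": 0, "az": 0, "claw": 1.4},
    {"tx": 0, "ty": -0.334, "tz": 0.003, "ax": -0.02, "ay": 0, "az": 0, "claw": 1.4},
    {"tx": 0, "ty": -0.334, "tz": 0.003, "ax": -0.02, "ay": 0, "az": 0, "claw": 1.4},
    {"tx": 0, "ty": -0.334, "tz": 0.003, "ax": -0.02, "ay": 0, "az": 0, "claw": 1.4},
  ],
)

```text
time_s: 5.03
tcp_pos: [0.5545, 0.1455, 0.2609]
ee_rot: [[-0.996, -0.083, -0.015], [-0.084, 0.982, 0.171], [0.0, 0.171, -0.985]]
wrist_force: [-0.7, 0.7, -0.1]
gripper_width: 0.164
gripper_force: 0.4
```

Request:
drive_tool(
  rows=[
    {"tx": 0, "ty": -0.334, "tz": 0.003, "ax": -0.02, "ay": 0, "az": 0, "claw": 1.4},
    {"tx": 0, "ty": -0.334, "tz": 0.003, "ax": -0.02, "ay": 0, "az": 0, "claw": 1.4},
    {"tx": 0, "ty": -0.334, "tz": 0.003, "ax": -0.02, "ay": 0, "az": 0, "claw": 1.4},
    {"tx": 0, "ty": -0.334, "tz": 0.003, "ax": -0.02, "ay": 0, "az": 0, "claw": 1.4},
    {"tx": 0, "ty": -0.334, "tz": 0.003, "ax": -0.02, "ay": 0, "az": 0, "claw": 1.4},
  ],
)

```text
time_s: 5.45
tcp_pos: [0.5559, 0.1293, 0.2573]
ee_rot: [[-0.996, -0.081, -0.023], [-0.084, 0.96, 0.268], [0.0, 0.269, -0.963]]
wrist_force: [-0.2, 1.2, 0.1]
gripper_width: 0.163
gripper_force: 0.2
```

Request:
drive_tool(
  rows=[
    {"tx": 0, "ty": -0.334, "tz": 0.003, "ax": -0.02, "ay": 0, "az": 0, "claw": 1.4},
    {"tx": 0, "ty": -0.334, "tz": 0.003, "ax": -0.02, "ay": 0, "az": 0, "claw": 1.4},
    {"tx": 0, "ty": -0.334, "tz": 0.003, "ax": -0.02, "ay": 0, "az": 0, "claw": 1.4},
    {"tx": 0, "ty": -0.334, "tz": 0.003, "ax": -0.02, "ay": 0, "az": 0, "claw": 1.4},
    {"tx": 0, "ty": -0.334, "tz": 0.003, "ax": -0.02, "ay": 0, "az": 0, "claw": 1.4},
    {"tx": 0, "ty": -0.334, "tz": 0.003, "ax": -0.02, "ay": 0, "az": 0, "claw": 1.4},
    {"tx": 0, "ty": -0.334, "tz": 0.003, "ax": -0.02, "ay": 0, "az": 0, "claw": 1.4},
    {"tx": 0, "ty": -0.334, "tz": 0.003, "ax": -0.02, "ay": 0, "az": 0, "claw": 1.4},
    {"tx": 0, "ty": -0.334, "tz": 0.003, "ax": -0.02, "ay": 0, "az": 0, "claw": 1.4},
    {"tx": 0, "ty": -0.334, "tz": 0.003, "ax": -0.02, "ay": 0, "az": 0, "claw": 1.4},
  ],
)

```text
time_s: 6.28
tcp_pos: [0.5586, 0.0984, 0.2451]
ee_rot: [[-0.996, -0.075, -0.038], [-0.084, 0.888, 0.453], [0.0, 0.454, -0.891]]
wrist_force: [-0.5, -0.5, 0.6]
gripper_width: 0.162
gripper_force: 0.3
```

Run:
```python
from h import *
s=sense();print(np.round(s["joints"],1),s["wrist_force"],s["gripper_width"])
a,d=capture("side");b,d2=capture("top")
o=np.hstack([cv2.resize(a[100:340,140:460],(400,300)),cv2.resize(b[100:340,140:460],(400,300))]);cv2.imwrite("pics/a2.png",o[:,:,::-1])
```

```text
[ 10.2  17.1   2.  -28.1 -74.2 -87.8] [-0.51412758 -0.47827702  0.58309443] 0.16204359757140785
```

View pics/a2.png

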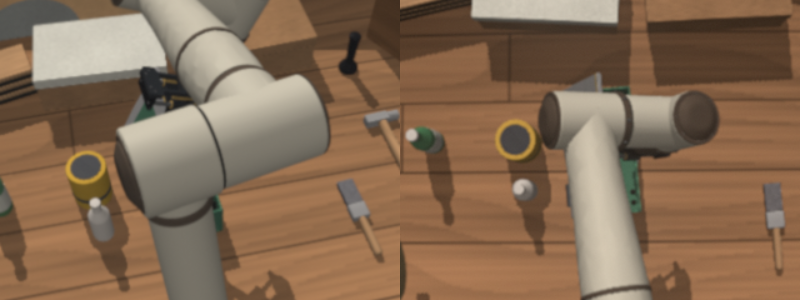

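Request:
drive_tool(
  rows=[
    {"tx": 0, "ty": -0.334, "tz": 0.003, "ax": -0.02, "ay": 0, "az": 0, "claw": 1.4},
    {"tx": 0, "ty": -0.334, "tz": 0.003, "ax": -0.02, "ay": 0, "az": 0, "claw": 1.4},
    {"tx": 0, "ty": -0.334, "tz": 0.003, "ax": -0.02, "ay": 0, "az": 0, "claw": 1.4},
    {"tx": 0, "ty": -0.334, "tz": 0.003, "ax": -0.02, "ay": 0, "az": 0, "claw": 1.4},
    {"tx": 0, "ty": -0.334, "tz": 0.003, "ax": -0.02, "ay": 0, "az": 0, "claw": 1.4},
    {"tx": 0, "ty": -0.334, "tz": 0.003, "ax": -0.02, "ay": 0, "az": 0, "claw": 1.4},
    {"tx": 0, "ty": -0.334, "tz": 0.003, "ax": -0.02, "ay": 0, "az": 0, "claw": 1.4},
    {"tx": 0, "ty": -0.334, "tz": 0.003, "ax": -0.02, "ay": 0, "az": 0, "claw": 1.4},
    {"tx": 0, "ty": -0.334, "tz": 0.003, "ax": -0.02, "ay": 0, "az": 0, "claw": 1.4},
    {"tx": 0, "ty": -0.334, "tz": 0.003, "ax": -0.02, "ay": 0, "az": 0, "claw": 1.4},
  ],
)

```text
time_s: 7.22
tcp_pos: [0.5609, 0.0704, 0.227]
ee_rot: [[-0.996, -0.066, -0.053], [-0.084, 0.78, 0.62], [0.0, 0.622, -0.783]]
wrist_force: [0.1, -1.5, -1.0]
gripper_width: 0.166
gripper_force: 0.8
```

Request:
drive_tool(
  rows=[
    {"tx": 0, "ty": -0.334, "tz": 0.003, "ax": -0.02, "ay": 0, "az": 0, "claw": 1.4},
    {"tx": 0, "ty": -0.334, "tz": 0.003, "ax": -0.02, "ay": 0, "az": 0, "claw": 1.4},
    {"tx": 0, "ty": -0.334, "tz": 0.003, "ax": -0.02, "ay": 0, "az": 0, "claw": 1.4},
    {"tx": 0, "ty": -0.334, "tz": 0.003, "ax": -0.02, "ay": 0, "az": 0, "claw": 1.4},
    {"tx": 0, "ty": -0.334, "tz": 0.003, "ax": -0.02, "ay": 0, "az": 0, "claw": 1.4},
    {"tx": 0, "ty": -0.334, "tz": 0.003, "ax": -0.02, "ay": 0, "az": 0, "claw": 1.4},
    {"tx": 0, "ty": -0.334, "tz": 0.003, "ax": -0.02, "ay": 0, "az": 0, "claw": 1.4},
    {"tx": 0, "ty": -0.334, "tz": 0.003, "ax": -0.02, "ay": 0, "az": 0, "claw": 1.4},
    {"tx": 0, "ty": -0.334, "tz": 0.003, "ax": -0.02, "ay": 0, "az": 0, "claw": 1.4},
    {"tx": 0, "ty": -0.334, "tz": 0.003, "ax": -0.02, "ay": 0, "az": 0, "claw": 1.4},
  ],
)

```text
time_s: 8.05
tcp_pos: [0.5629, 0.0467, 0.2038]
ee_rot: [[-0.996, -0.054, -0.065], [-0.085, 0.641, 0.763], [0.0, 0.766, -0.643]]
wrist_force: [-0.7, -2.0, -1.9]
gripper_width: 0.162
gripper_force: 1.1
```

Run:
```python
from h import *
s=sense();print(np.round(s["joints"],1),s["wrist_force"],s["gripper_width"],s["moment"])
a,d=capture("side");b,d2=capture("top")
o=np.hstack([cv2.resize(a[100:340,140:460],(400,300)),cv2.resize(b[100:340,140:460],(400,300))]);cv2.imwrite("pics/a3.png",o[:,:,::-1])
n=np.array([-.0842,.9965])
for nm,D,I in(("side",d,a),("top",d2,b)):
    P=pts(nm,D);w=P[...,:2]@n;t=P[...,0]*.9965+P[...,1]*.0842;I=I.astype(int)
    g=(I.max(2)-I.min(2)<25)
    for lo,hi in((.425,.46),(.46,.5),(.62,.66),(.66,.705)):
        k=(t>lo)&(t<hi)&(w>-.02)&(w<.14)&(P[...,2]>.105)&(P[...,2]<.29)&g
        print(nm,lo,k.sum(),np.c_[w[k],P[...,2][k]][::max(1,k.sum()//5)].round(3).tolist())
```

```text
[ -7.8  26.6   5.4 -48.5 -85.6 -65.8] [-0.7061497  -1.96848137 -1.93398222] 0.1615486430650254 [-2.28601579 -0.00602284  0.14986308]
side 0.425 309 [[0.059, 0.154], [0.087, 0.136], [0.066, 0.15], [0.072, 0.139], [0.108, 0.118], [0.119, 0.106]]
side 0.46 71 [[0.052, 0.165], [0.12, 0.109], [0.112, 0.115], [0.111, 0.107], [0.119, 0.109], [0.126, 0.105]]
side 0.62 55 [[0.048, 0.164], [0.119, 0.105], [0.113, 0.11], [0.118, 0.113], [0.112, 0.115]]
side 0.66 256 [[0.044, 0.168], [0.053, 0.164], [0.049, 0.166], [0.095, 0.127], [0.119, 0.107], [0.116, 0.108]]
top 0.425 672 [[-0.017, 0.215], [0.009, 0.197], [0.063, 0.152], [-0.017, 0.22], [0.04, 0.171], [0.098, 0.128]]
top 0.46 327 [[-0.018, 0.219], [-0.002, 0.204], [0.124, 0.105], [-0.016, 0.215], [-0.002, 0.208], [0.115, 0.114]]
top 0.62 310 [[-0.018, 0.218], [0.016, 0.192], [0.02, 0.191], [0.01, 0.198], [0.014, 0.191]]
top 0.66 704 [[-0.017, 0.221], [0.015, 0.196], [0.084, 0.132], [0.117, 0.109], [0.002, 0.199], [0.114, 0.113]]
```

View pics/a3.png

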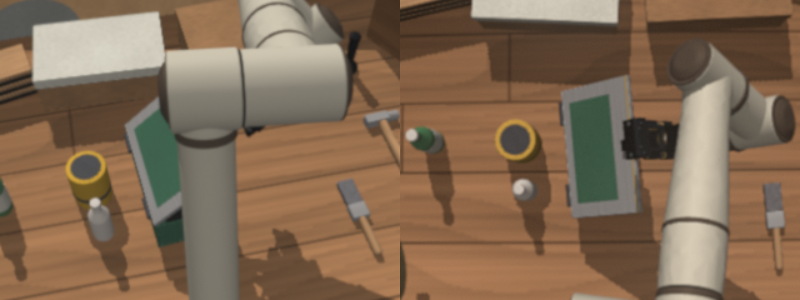

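```bash
cat > plan.py <<'E'
import numpy as np
H=np.array([.1275,.096])
def tcp(th,ps,w,e):
    u=np.array([np.cos(th),-np.sin(th)]);v=np.array([np.sin(th),np.cos(th)])
    y=np.array([np.sin(ps),np.cos(ps)]);z=np.array([np.cos(ps),-np.sin(ps)])
    L=H-.19*u-.005*v
    T=L+w/2*y+e*z
    up=T+w/2*y
    return T,y,z,(up-H)@v-.005
N=30;s=np.linspace(0,1,N+1)
th=.68-.6*s;ps=.70-.2*s;w=.014+.016*s;e=.024-.004*s
for i in range(N+1):
    T,y,z,c=tcp(th[i],ps[i],w[i],e[i])
    if i:
        d=T-T0;print(i,"th %.2f ty %.3f tz %.3f ax %.4f claw %.2f clr %.1f"%(th[i],100*d@y0,100*d@z0,ps[i]-ps[i-1],100*w[i],c*1000),T.round(4) if i%5==0 else "")
    else: print(T)
    T0,y0,z0=T,y,z
E
python3 plan.py
```

```text
[-0.00051705  0.20147548]
1 th 0.66 ty -0.337 tz 0.003 ax -0.0067 claw 1.45 clr 3.7 
2 th 0.64 ty -0.337 tz 0.008 ax -0.0067 claw 1.51 clr 3.9 
3 th 0.62 ty -0.336 tz 0.013 ax -0.0067 claw 1.56 clr 4.2 
4 th 0.60 ty -0.336 tz 0.018 ax -0.0067 claw 1.61 clr 4.4 
5 th 0.58 ty -0.336 tz 0.023 ax -0.0067 claw 1.67 clr 4.6 [-0.0107  0.1881]
6 th 0.56 ty -0.335 tz 0.028 ax -0.0067 claw 1.72 clr 4.8 
7 th 0.54 ty -0.335 tz 0.032 ax -0.0067 claw 1.77 clr 5.0 
8 th 0.52 ty -0.334 tz 0.037 ax -0.0067 claw 1.83 clr 5.2 
9 th 0.50 ty -0.333 tz 0.042 ax -0.0067 claw 1.88 clr 5.4 
10 th 0.48 ty -0.332 tz 0.047 ax -0.0067 claw 1.93 clr 5.6 [-0.0193  0.1737]
11 th 0.46 ty -0.332 tz 0.052 ax -0.0067 claw 1.99 clr 5.9 
12 th 0.44 ty -0.331 tz 0.056 ax -0.0067 claw 2.04 clr 6.1 
13 th 0.42 ty -0.330 tz 0.061 ax -0.0067 claw 2.09 clr 6.3 
14 th 0.40 ty -0.329 tz 0.066 ax -0.0067 claw 2.15 clr 6.5 
15 th 0.38 ty -0.328 tz 0.071 ax -0.0067 claw 2.20 clr 6.7 [-0.0264  0.1585]
16 th 0.36 ty -0.326 tz 0.075 ax -0.0067 claw 2.25 clr 6.9 
17 th 0.34 ty -0.325 tz 0.080 ax -0.0067 claw 2.31 clr 7.1 
18 th 0.32 ty -0.324 tz 0.085 ax -0.0067 claw 2.36 clr 7.3 
19 th 0.30 ty -0.323 tz 0.090 ax -0.0067 claw 2.41 clr 7.4 
20 th 0.28 ty -0.321 tz 0.094 ax -0.0067 claw 2.47 clr 7.6 [-0.0319  0.1427]
21 th 0.26 ty -0.320 tz 0.099 ax -0.0067 claw 2.52 clr 7.8 
22 th 0.24 ty -0.318 tz 0.103 ax -0.0067 claw 2.57 clr 8.0 
23 th 0.22 ty -0.317 tz 0.108 ax -0.0067 claw 2.63 clr 8.2 
24 th 0.20 ty -0.315 tz 0.113 ax -0.0067 claw 2.68 clr 8.3 
25 th 0.18 ty -0.313 tz 0.117 ax -0.0067 claw 2.73 clr 8.5 [-0.0356  0.1264]
26 th 0.16 ty -0.311 tz 0.122 ax -0.0067 claw 2.79 clr 8.7 
27 th 0.14 ty -0.309 tz 0.126 ax -0.0067 claw 2.84 clr 8.8 
28 th 0.12 ty -0.308 tz 0.131 ax -0.0067 claw 2.89 clr 9.0 
29 th 0.10 ty -0.306 tz 0.135 ax -0.0067 claw 2.95 clr 9.1 
30 th 0.08 ty -0.303 tz 0.140 ax -0.0067 claw 3.00 clr 9.2 [-0.0375  0.1098]
```

Request:
drive_tool(
  rows=[
    {"tx": 0, "ty": -0.337, "tz": 0.003, "ax": -0.0067, "ay": 0, "az": 0, "claw": 1.45},
    {"tx": 0, "ty": -0.337, "tz": 0.008, "ax": -0.0067, "ay": 0, "az": 0, "claw": 1.5},
    {"tx": 0, "ty": -0.336, "tz": 0.013, "ax": -0.0067, "ay": 0, "az": 0, "claw": 1.55},
    {"tx": 0, "ty": -0.336, "tz": 0.018, "ax": -0.0067, "ay": 0, "az": 0, "claw": 1.6},
    {"tx": 0, "ty": -0.336, "tz": 0.023, "ax": -0.0067, "ay": 0, "az": 0, "claw": 1.65},
    {"tx": 0, "ty": -0.335, "tz": 0.028, "ax": -0.0067, "ay": 0, "az": 0, "claw": 1.7},
    {"tx": 0, "ty": -0.335, "tz": 0.032, "ax": -0.0067, "ay": 0, "az": 0, "claw": 1.75},
    {"tx": 0, "ty": -0.334, "tz": 0.037, "ax": -0.0067, "ay": 0, "az": 0, "claw": 1.8},
    {"tx": 0, "ty": -0.333, "tz": 0.042, "ax": -0.0067, "ay": 0, "az": 0, "claw": 1.85},
    {"tx": 0, "ty": -0.332, "tz": 0.047, "ax": -0.0067, "ay": 0, "az": 0, "claw": 1.9},
  ],
)

```text
time_s: 8.98
tcp_pos: [0.5646, 0.0281, 0.176]
ee_rot: [[-0.996, -0.05, -0.068], [-0.084, 0.59, 0.803], [-0.0, 0.806, -0.592]]
wrist_force: [0.5, 0.5, -3.8]
gripper_width: 0.212
gripper_force: 1.4
```

Request:
drive_tool(
  rows=[
    {"tx": 0, "ty": -0.332, "tz": 0.052, "ax": -0.0067, "ay": 0, "az": 0, "claw": 1.95},
    {"tx": 0, "ty": -0.331, "tz": 0.056, "ax": -0.0067, "ay": 0, "az": 0, "claw": 2.0},
    {"tx": 0, "ty": -0.33, "tz": 0.061, "ax": -0.0067, "ay": 0, "az": 0, "claw": 2.05},
    {"tx": 0, "ty": -0.329, "tz": 0.066, "ax": -0.0067, "ay": 0, "az": 0, "claw": 2.1},
    {"tx": 0, "ty": -0.328, "tz": 0.071, "ax": -0.0067, "ay": 0, "az": 0, "claw": 2.15},
    {"tx": 0, "ty": -0.326, "tz": 0.075, "ax": -0.0067, "ay": 0, "az": 0, "claw": 2.2},
    {"tx": 0, "ty": -0.325, "tz": 0.08, "ax": -0.0067, "ay": 0, "az": 0, "claw": 2.25},
    {"tx": 0, "ty": -0.324, "tz": 0.085, "ax": -0.0067, "ay": 0, "az": 0, "claw": 2.3},
    {"tx": 0, "ty": -0.323, "tz": 0.09, "ax": -0.0067, "ay": 0, "az": 0, "claw": 2.35},
    {"tx": 0, "ty": -0.321, "tz": 0.094, "ax": -0.0067, "ay": 0, "az": 0, "claw": 2.4},
  ],
)

```text
time_s: 9.82
tcp_pos: [0.5657, 0.0156, 0.145]
ee_rot: [[-0.996, -0.045, -0.071], [-0.084, 0.535, 0.841], [-0.0, 0.844, -0.536]]
wrist_force: [0.2, -0.3, -3.1]
gripper_width: 0.27
gripper_force: 1.3
```

Run:
```python
from h import *
s=sense();print(np.round(s["joints"],1),s["wrist_force"],s["gripper_width"],s["moment"])
a,d=capture("side");b,d2=capture("top")
o=np.hstack([cv2.resize(a[100:340,140:460],(400,300)),cv2.resize(b[100:340,140:460],(400,300))]);cv2.imwrite("pics/a4.png",o[:,:,::-1])
n=np.array([-.0842,.9965])
for nm,D,I in(("top",d2,b),):
    P=pts(nm,D);w=P[...,:2]@n;t=P[...,0]*.9965+P[...,1]*.0842;I=I.astype(int)
    g=(I.max(2)-I.min(2)<25)
    for lo,hi in((.425,.46),(.46,.5),(.62,.66),(.66,.705)):
        k=(t>lo)&(t<hi)&(w>-.06)&(w<.12)&(P[...,2]>.105)&(P[...,2]<.29)&g
        print(nm,lo,k.sum(),np.arctan(-np.polyfit(w[k],P[...,2][k],1)[0]),np.c_[w[k],P[...,2][k]][::max(1,k.sum()//5)].round(3).tolist())
```

```text
[-13.7  34.6   5.7 -53.2 -88.6 -56.1] [ 0.18670159 -0.25018286 -3.10845093] 0.26969927922288145 [-2.54194098 -0.26301075  0.00927539]
top 0.425 727 0.27348955436173017 [[-0.052, 0.154], [0.066, 0.118], [-0.011, 0.144], [0.065, 0.117], [-0.007, 0.14], [0.1, 0.107]]
top 0.46 316 0.26508690245708383 [[-0.042, 0.154], [-0.034, 0.149], [-0.054, 0.148], [-0.043, 0.144], [-0.039, 0.15], [0.104, 0.108]]
top 0.62 295 0.2668367508633086 [[-0.052, 0.153], [-0.041, 0.149], [0.106, 0.108], [-0.007, 0.141], [-0.02, 0.14]]
top 0.66 762 0.27805701728758425 [[-0.041, 0.146], [0.003, 0.134], [0.031, 0.127], [0.098, 0.105], [-0.003, 0.136], [0.117, 0.106]]
```

View pics/a4.png

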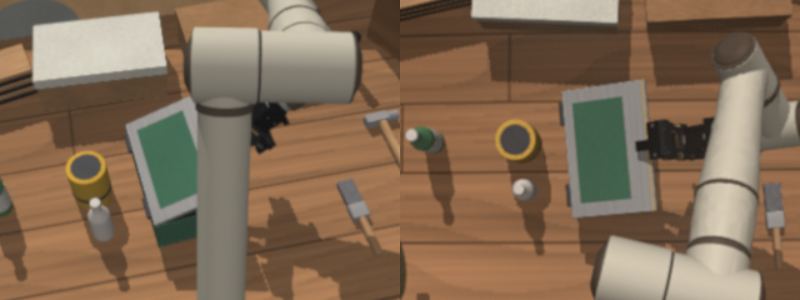

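Request:
drive_tool(
  rows=[
    {"tx": 0, "ty": -0.32, "tz": 0.099, "ax": -0.0067, "ay": 0, "az": 0, "claw": 2.45},
    {"tx": 0, "ty": -0.318, "tz": 0.103, "ax": -0.0067, "ay": 0, "az": 0, "claw": 2.5},
    {"tx": 0, "ty": -0.317, "tz": 0.108, "ax": -0.0067, "ay": 0, "az": 0, "claw": 2.55},
    {"tx": 0, "ty": -0.315, "tz": 0.113, "ax": -0.0067, "ay": 0, "az": 0, "claw": 2.6},
    {"tx": 0, "ty": -0.313, "tz": 0.117, "ax": -0.0067, "ay": 0, "az": 0, "claw": 2.65},
    {"tx": 0, "ty": -0.311, "tz": 0.122, "ax": -0.0067, "ay": 0, "az": 0, "claw": 2.7},
    {"tx": 0, "ty": -0.16, "tz": 0.063, "ax": -0.0033, "ay": 0, "az": 0, "claw": 2.75},
    {"tx": 0, "ty": -0.16, "tz": 0.063, "ax": -0.0033, "ay": 0, "az": 0, "claw": 2.75},
    {"tx": 0, "ty": -0.15, "tz": 0.065, "ax": -0.0033, "ay": 0, "az": 0, "claw": 2.8},
    {"tx": 0, "ty": -0.15, "tz": 0.065, "ax": -0.0033, "ay": 0, "az": 0, "claw": 2.8},
  ],
)

```text
time_s: 10.75
tcp_pos: [0.566, 0.0106, 0.119]
ee_rot: [[-0.996, -0.042, -0.074], [-0.085, 0.489, 0.868], [-0.0, 0.871, -0.491]]
wrist_force: [0.0, 0.8, -4.4]
gripper_width: 0.321
gripper_force: 1.5
```

Request:
drive_tool(
  rows=[
    {"tx": 0, "ty": -0.1, "tz": 0.043, "ax": 0, "ay": 0, "az": 0, "claw": 2.8},
    {"tx": 0, "ty": -0.1, "tz": 0.043, "ax": 0, "ay": 0, "az": 0, "claw": 2.8},
    {"tx": 0, "ty": -0.1, "tz": 0.043, "ax": 0, "ay": 0, "az": 0, "claw": 2.8},
    {"tx": 0, "ty": 0, "tz": 0, "ax": 0, "ay": 0, "az": 0, "claw": 2.8},
  ],
)

```text
time_s: 11.08
tcp_pos: [0.566, 0.0103, 0.1156]
ee_rot: [[-0.996, -0.041, -0.074], [-0.084, 0.489, 0.868], [0.0, 0.871, -0.491]]
wrist_force: [-0.8, 1.2, -5.3]
gripper_width: 0.322
gripper_force: 1.9
```

Request:
drive_tool(
  rows=[
    {"tx": 0, "ty": -0.087, "tz": 0.049, "ax": 0, "ay": 0, "az": 0, "claw": 2.8},
    {"tx": 0, "ty": -0.087, "tz": 0.049, "ax": 0, "ay": 0, "az": 0, "claw": 2.8},
    {"tx": 0, "ty": -0.087, "tz": 0.049, "ax": 0, "ay": 0, "az": 0, "claw": 2.8},
    {"tx": 0, "ty": -0.087, "tz": 0.049, "ax": 0, "ay": 0, "az": 0, "claw": 2.8},
    {"tx": 0, "ty": 0, "tz": 0, "ax": 0, "ay": 0, "az": 0, "claw": 2.8},
  ],
)

```text
time_s: 11.5
tcp_pos: [0.5661, 0.0101, 0.1116]
ee_rot: [[-0.996, -0.041, -0.073], [-0.084, 0.49, 0.868], [0.0, 0.871, -0.492]]
wrist_force: [0.3, -0.7, -4.9]
gripper_width: 0.326
gripper_force: 2.1
```

Request:
drive_tool(
  rows=[
    {"tx": 0, "ty": -0.087, "tz": 0.049, "ax": 0, "ay": 0, "az": 0, "claw": 2.8},
    {"tx": 0, "ty": -0.087, "tz": 0.049, "ax": 0, "ay": 0, "az": 0, "claw": 2.8},
    {"tx": 0, "ty": -0.087, "tz": 0.049, "ax": 0, "ay": 0, "az": 0, "claw": 2.8},
    {"tx": 0, "ty": 0, "tz": 0, "ax": 0, "ay": 0, "az": 0, "claw": 2.8},
  ],
)

```text
time_s: 11.83
tcp_pos: [0.5661, 0.0101, 0.1092]
ee_rot: [[-0.996, -0.042, -0.074], [-0.085, 0.489, 0.868], [-0.0, 0.871, -0.491]]
wrist_force: [1.0, -1.3, -1.6]
gripper_width: 0.322
gripper_force: 1.0
```

Request:
drive_tool(
  rows=[
    {"tx": 0, "ty": -0.044, "tz": 0.025, "ax": 0, "ay": 0, "az": 0, "claw": 2.8},
    {"tx": 0, "ty": -0.044, "tz": 0.025, "ax": 0, "ay": 0, "az": 0, "claw": 2.8},
    {"tx": 0, "ty": -0.044, "tz": 0.025, "ax": 0, "ay": 0, "az": 0, "claw": 2.8},
    {"tx": 0, "ty": -0.044, "tz": 0.025, "ax": 0, "ay": 0, "az": 0, "claw": 2.8},
    {"tx": 0, "ty": 0, "tz": 0, "ax": 0, "ay": 0, "az": 0, "claw": 2.8},
  ],
)

```text
time_s: 12.25
tcp_pos: [0.566, 0.0105, 0.107]
ee_rot: [[-0.996, -0.042, -0.074], [-0.085, 0.489, 0.868], [-0.0, 0.871, -0.491]]
wrist_force: [0.1, -0.3, 0.4]
gripper_width: 0.32
gripper_force: 0.0
```

```bash
cat > lid.py <<'E'
from h import *
def lid():
    s=sense();print(s["time_s"],s["wrist_force"],s["tcp_pos"])
    b,d2=capture("top");n=np.array([-.0842,.9965])
    P=pts("top",d2);w=P[...,:2]@n;t=P[...,0]*.9965+P[...,1]*.0842;I=b.astype(int)
    for lo,hi in((.43,.51),(.63,.7)):
        k=(t>lo)&(t<hi)&(w>-.058)&(w<.11)&(P[...,2]>.085)&(P[...,2]<.16)
        p=np.polyfit(w[k],P[...,2][k],1);print(lo,k.sum(),"angle %.4f"%np.arctan(-p[0]),"lip z top %.4f"%np.polyval(p,-.06))
    return b
if __name__=="__main__":lid()
E
python3 lid.py
```

```text
12.25 [ 0.14436667 -0.30072737  0.44735595] [0.56601265 0.01051842 0.10697736]
0.43 1821 angle 0.0813 lip z top 0.1158
0.63 1553 angle 0.0807 lip z top 0.1155
```

Request:
drive_tool(
  rows=[
    {"tx": 0, "ty": 0, "tz": -0.5, "ax": 0, "ay": 0, "az": 0, "claw": 2.8},
    {"tx": 0, "ty": 0, "tz": -1, "ax": 0, "ay": 0, "az": 0, "claw": 2.8},
    {"tx": 0, "ty": 0, "tz": -1.5, "ax": 0, "ay": 0, "az": 0, "claw": 2.8},
    {"tx": 0, "ty": 0, "tz": -2, "ax": 0, "ay": 0, "az": 0, "claw": 2.8},
    {"tx": 0, "ty": 0, "tz": -2, "ax": 0, "ay": 0, "az": 0, "claw": 2.0},
    {"tx": 0, "ty": 0, "tz": -2, "ax": 0, "ay": 0, "az": 0, "claw": 0.5},
    {"tx": 0, "ty": 0, "tz": -2, "ax": 0, "ay": 0, "az": 0, "claw": 0},
    {"tx": 0, "ty": 0, "tz": -1, "ax": 0.11, "ay": 0, "az": 0, "claw": 0},
    {"tx": 0, "ty": 0, "tz": -1, "ax": 0.11, "ay": 0, "az": 0, "claw": 0},
    {"tx": 0, "ty": 0, "tz": -1, "ax": 0.11, "ay": 0, "az": 0, "claw": 0},
  ],
)

```text
time_s: 13.13
tcp_pos: [0.5767, -0.113, 0.1792]
ee_rot: [[-0.997, -0.061, -0.053], [-0.081, 0.749, 0.658], [-0.001, 0.66, -0.751]]
wrist_force: [0.9, -0.3, 0.9]
gripper_width: 0.026
gripper_force: 0.0
```

Request:
drive_tool(
  rows=[
    {"tx": 0, "ty": 0, "tz": 0, "ax": 0.11, "ay": 0, "az": 0, "claw": 0},
    {"tx": 0, "ty": 0, "tz": 0, "ax": 0.11, "ay": 0, "az": 0, "claw": 0},
    {"tx": 0, "ty": 0, "tz": 0, "ax": 0.11, "ay": 0, "az": 0, "claw": 0},
    {"tx": 0, "ty": 0, "tz": 0, "ax": 0.11, "ay": 0, "az": 0, "claw": 0},
    {"tx": 0, "ty": 0, "tz": 0, "ax": 0.11, "ay": 0, "az": 0, "claw": 0},
    {"tx": 0, "ty": 0, "tz": 0, "ax": 0.11, "ay": 0, "az": 0, "claw": 0},
    {"tx": 0, "ty": 0, "tz": 0, "ax": 0.067, "ay": 0, "az": 0, "claw": 0},
    {"tx": 0, "ty": 0, "tz": 0, "ax": 0, "ay": 0, "az": 0, "claw": 0},
    {"tx": 0, "ty": 0, "tz": 0, "ax": 0, "ay": 0, "az": 0, "claw": 0},
  ],
)

```text
time_s: 13.88
tcp_pos: [0.5761, -0.1091, 0.1791]
ee_rot: [[-0.996, -0.085, 0.0], [-0.085, 0.996, 0.001], [-0.0, 0.001, -1.0]]
wrist_force: [0.5, 0.1, -0.2]
gripper_width: 0.003
gripper_force: 0.0
```

```bash
python3 lid.py
```

```text
13.8833 [ 0.46908632  0.14470527 -0.21674668] [ 0.57606287 -0.10914363  0.17912505]
0.43 602 angle 0.0789 lip z top 0.1154
0.63 939 angle 0.0811 lip z top 0.1155
```

Request:
drive_tool(
  rows=[
    {"tx": 0, "ty": 2, "tz": 0, "ax": 0, "ay": 0, "az": 0, "claw": 0},
    {"tx": 0, "ty": 2.9, "tz": 0, "ax": 0, "ay": 0, "az": 0, "claw": 0},
    {"tx": 0, "ty": 3, "tz": 0.5, "ax": 0, "ay": 0, "az": 0, "claw": 0},
    {"tx": 0, "ty": 2, "tz": 1, "ax": 0, "ay": 0, "az": 0, "claw": 0},
    {"tx": 0, "ty": 1, "tz": 1.5, "ax": 0, "ay": 0, "az": 0, "claw": 0},
    {"tx": 0, "ty": 0, "tz": 1, "ax": 0, "ay": 0, "az": 0, "claw": 0},
    {"tx": 0, "ty": 0, "tz": 1, "ax": 0, "ay": 0, "az": 0, "claw": 0},
    {"tx": 0, "ty": 0, "tz": 0.5, "ax": 0, "ay": 0, "az": 0, "claw": 0},
    {"tx": 0, "ty": 0, "tz": 0, "ax": 0, "ay": 0, "az": 0, "claw": 0},
    {"tx": 0, "ty": 0, "tz": 0, "ax": 0, "ay": 0, "az": 0, "claw": 0},
  ],
)

```text
time_s: 14.77
tcp_pos: [0.5673, -0.0019, 0.1233]
ee_rot: [[-0.997, -0.083, -0.0], [-0.083, 0.997, 0.0], [0.0, 0.0, -1.0]]
wrist_force: [0.0, 0.1, 0.1]
gripper_width: 0.006
gripper_force: 0.0
```

Request:
drive_tool(
  rows=[
    {"tx": 0, "ty": 0, "tz": 0.1, "ax": 0, "ay": 0, "az": 0, "claw": 0},
    {"tx": 0, "ty": 0, "tz": 0.1, "ax": 0, "ay": 0, "az": 0, "claw": 0},
    {"tx": 0, "ty": 0, "tz": 0.1, "ax": 0, "ay": 0, "az": 0, "claw": 0},
    {"tx": 0, "ty": 0, "tz": 0.1, "ax": 0, "ay": 0, "az": 0, "claw": 0},
    {"tx": 0, "ty": 0, "tz": 0.05, "ax": 0, "ay": 0, "az": 0, "claw": 0},
    {"tx": 0, "ty": 0, "tz": 0, "ax": 0, "ay": 0, "az": 0, "claw": 0},
  ],
)

```text
time_s: 15.27
tcp_pos: [0.5669, -0.0007, 0.1188]
ee_rot: [[-0.996, -0.085, -0.0], [-0.085, 0.996, 0.0], [0.0, 0.0, -1.0]]
wrist_force: [-0.8, 0.8, 0.4]
gripper_width: 0.006
gripper_force: 0.0
```

Request:
drive_tool(
  rows=[
    {"tx": 0, "ty": 0, "tz": 0.1, "ax": 0, "ay": 0, "az": 0, "claw": 0},
    {"tx": 0, "ty": 0, "tz": 0.1, "ax": 0, "ay": 0, "az": 0, "claw": 0},
    {"tx": 0, "ty": 0, "tz": 0.1, "ax": 0, "ay": 0, "az": 0, "claw": 0},
    {"tx": 0, "ty": 0, "tz": 0.05, "ax": 0, "ay": 0, "az": 0, "claw": 0},
    {"tx": 0, "ty": 0, "tz": 0.05, "ax": 0, "ay": 0, "az": 0, "claw": 0},
    {"tx": 0, "ty": 0, "tz": 0.05, "ax": 0, "ay": 0, "az": 0, "claw": 0},
    {"tx": 0, "ty": 0, "tz": 0, "ax": 0, "ay": 0, "az": 0, "claw": 0},
  ],
)

```text
time_s: 15.85
tcp_pos: [0.5671, -0.0008, 0.115]
ee_rot: [[-0.996, -0.085, 0.0], [-0.085, 0.996, 0.0], [-0.0, 0.0, -1.0]]
wrist_force: [-1.0, -0.5, 4.5]
gripper_width: 0.007
gripper_force: 2.4
```

Request:
drive_tool(
  rows=[
    {"tx": 0, "ty": 0, "tz": 0.05, "ax": 0, "ay": 0, "az": 0, "claw": 0},
    {"tx": 0, "ty": 0, "tz": 0.05, "ax": 0, "ay": 0, "az": 0, "claw": 0},
    {"tx": 0, "ty": 0, "tz": 0.05, "ax": 0, "ay": 0, "az": 0, "claw": 0},
    {"tx": 0, "ty": 0, "tz": 0.05, "ax": 0, "ay": 0, "az": 0, "claw": 0},
    {"tx": 0, "ty": 0, "tz": 0, "ax": 0, "ay": 0, "az": 0, "claw": 0},
  ],
)

```text
time_s: 16.27
tcp_pos: [0.5667, -0.0007, 0.1116]
ee_rot: [[-0.996, -0.084, -0.001], [-0.084, 0.996, 0.001], [0.001, 0.001, -1.0]]
wrist_force: [-0.1, 0.8, -0.7]
gripper_width: 0.003
gripper_force: 0.0
```

Request:
drive_tool(
  rows=[
    {"tx": 0, "ty": 0, "tz": 0.05, "ax": 0, "ay": 0, "az": 0, "claw": 0},
    {"tx": 0, "ty": 0, "tz": 0.05, "ax": 0, "ay": 0, "az": 0, "claw": 0},
    {"tx": 0, "ty": 0, "tz": 0.05, "ax": 0, "ay": 0, "az": 0, "claw": 0},
    {"tx": 0, "ty": 0, "tz": 0.05, "ax": 0, "ay": 0, "az": 0, "claw": 0},
    {"tx": 0, "ty": 0, "tz": 0, "ax": 0, "ay": 0, "az": 0, "claw": 0},
  ],
)

```text
time_s: 16.68
tcp_pos: [0.5669, -0.0007, 0.1101]
ee_rot: [[-0.996, -0.084, -0.0], [-0.084, 0.996, 0.0], [0.0, 0.0, -1.0]]
wrist_force: [-0.4, -0.1, 0.5]
gripper_width: 0.003
gripper_force: 0.0
```

```bash
python3 lid.py
```

```text
16.6833 [-0.43838437 -0.0833403   0.49789952] [ 0.5668688 -0.0007245  0.1101108]
0.43 1419 angle 0.0219 lip z top 0.1051
0.63 1401 angle 0.0279 lip z top 0.1054
```

Request:
drive_tool(
  rows=[
    {"tx": 0, "ty": 0, "tz": 0.05, "ax": 0, "ay": 0, "az": 0, "claw": 0},
    {"tx": 0, "ty": 0, "tz": 0.05, "ax": 0, "ay": 0, "az": 0, "claw": 0},
    {"tx": 0, "ty": 0, "tz": 0.05, "ax": 0, "ay": 0, "az": 0, "claw": 0},
    {"tx": 0, "ty": 0, "tz": 0.05, "ax": 0, "ay": 0, "az": 0, "claw": 0},
    {"tx": 0, "ty": 0, "tz": 0.05, "ax": 0, "ay": 0, "az": 0, "claw": 0},
    {"tx": 0, "ty": 0, "tz": 0.05, "ax": 0, "ay": 0, "az": 0, "claw": 0},
    {"tx": 0, "ty": 0, "tz": 0.05, "ax": 0, "ay": 0, "az": 0, "claw": 0},
    {"tx": 0, "ty": 0, "tz": 0, "ax": 0, "ay": 0, "az": 0, "claw": 0},
  ],
)

```text
time_s: 17.4
tcp_pos: [0.5669, -0.0008, 0.1067]
ee_rot: [[-0.996, -0.084, -0.0], [-0.084, 0.996, 0.0], [0.0, 0.0, -1.0]]
wrist_force: [0.6, 0.3, 0.7]
gripper_width: 0.009
gripper_force: 0.0
```

Request:
drive_tool(
  rows=[
    {"tx": 0, "ty": 0, "tz": 0.03, "ax": 0, "ay": 0, "az": 0, "claw": 0},
    {"tx": 0, "ty": 0, "tz": 0.03, "ax": 0, "ay": 0, "az": 0, "claw": 0},
    {"tx": 0, "ty": 0, "tz": 0.03, "ax": 0, "ay": 0, "az": 0, "claw": 0},
    {"tx": 0, "ty": 0, "tz": 0, "ax": 0, "ay": 0, "az": 0, "claw": 0},
    {"tx": 0, "ty": 0, "tz": 0, "ax": 0, "ay": 0, "az": 0, "claw": 0},
  ],
)

```text
time_s: 17.82
tcp_pos: [0.567, -0.0007, 0.1062]
ee_rot: [[-0.996, -0.085, 0.0], [-0.085, 0.996, 0.0], [-0.0, 0.0, -1.0]]
wrist_force: [-0.7, 0.4, 1.6]
gripper_width: 0.008
gripper_force: 1.1
```

Contact with the lid begins at about z = 0.106; pressing on in small steps.

Request:
drive_tool(
  rows=[
    {"tx": 0, "ty": 0, "tz": 0.03, "ax": 0, "ay": 0, "az": 0, "claw": 0},
    {"tx": 0, "ty": 0, "tz": 0.03, "ax": 0, "ay": 0, "az": 0, "claw": 0},
    {"tx": 0, "ty": 0, "tz": 0.03, "ax": 0, "ay": 0, "az": 0, "claw": 0},
    {"tx": 0, "ty": 0, "tz": 0, "ax": 0, "ay": 0, "az": 0, "claw": 0},
  ],
)

```text
time_s: 18.15
tcp_pos: [0.567, -0.0008, 0.1052]
ee_rot: [[-0.996, -0.085, 0.0], [-0.085, 0.996, 0.0], [-0.0, 0.0, -1.0]]
wrist_force: [-2.2, -0.2, 3.9]
gripper_width: 0.005
gripper_force: 1.9
```

Request:
drive_tool(
  rows=[
    {"tx": 0, "ty": 0, "tz": 0.03, "ax": 0, "ay": 0, "az": 0, "claw": 0},
    {"tx": 0, "ty": 0, "tz": 0.03, "ax": 0, "ay": 0, "az": 0, "claw": 0},
    {"tx": 0, "ty": 0, "tz": 0, "ax": 0, "ay": 0, "az": 0, "claw": 0},
    {"tx": 0, "ty": 0, "tz": 0, "ax": 0, "ay": 0, "az": 0, "claw": 0},
  ],
)

```text
time_s: 18.48
tcp_pos: [0.567, -0.0008, 0.1043]
ee_rot: [[-0.996, -0.084, -0.0], [-0.084, 0.996, 0.0], [0.0, 0.0, -1.0]]
wrist_force: [-0.7, 0.3, 3.0]
gripper_width: 0.007
gripper_force: 1.3
```

Request:
drive_tool(
  rows=[
    {"tx": 0, "ty": 0, "tz": 0.03, "ax": 0, "ay": 0, "az": 0, "claw": 0},
    {"tx": 0, "ty": 0, "tz": 0.03, "ax": 0, "ay": 0, "az": 0, "claw": 0},
    {"tx": 0, "ty": 0, "tz": 0, "ax": 0, "ay": 0, "az": 0, "claw": 0},
  ],
)

```text
time_s: 18.73
tcp_pos: [0.567, -0.0008, 0.1037]
ee_rot: [[-0.996, -0.084, -0.0], [-0.084, 0.996, 0.0], [-0.0, 0.0, -1.0]]
wrist_force: [0.5, -1.9, 2.4]
gripper_width: 0.002
gripper_force: 0.9
```

Request:
drive_tool(
  rows=[
    {"tx": 0, "ty": 0, "tz": 0.03, "ax": 0, "ay": 0, "az": 0, "claw": 0},
    {"tx": 0, "ty": 0, "tz": 0.03, "ax": 0, "ay": 0, "az": 0, "claw": 0},
    {"tx": 0, "ty": 0, "tz": 0, "ax": 0, "ay": 0, "az": 0, "claw": 0},
  ],
)

```text
time_s: 18.98
tcp_pos: [0.567, -0.0007, 0.103]
ee_rot: [[-0.996, -0.084, -0.0], [-0.084, 0.996, 0.0], [-0.0, 0.0, -1.0]]
wrist_force: [0.4, -0.6, 1.2]
gripper_width: 0.006
gripper_force: 0.6
```

Request:
drive_tool(
  rows=[
    {"tx": 0, "ty": 0, "tz": 0.03, "ax": 0, "ay": 0, "az": 0, "claw": 0},
    {"tx": 0, "ty": 0, "tz": 0.03, "ax": 0, "ay": 0, "az": 0, "claw": 0},
    {"tx": 0, "ty": 0, "tz": 0, "ax": 0, "ay": 0, "az": 0, "claw": 0},
  ],
)

```text
time_s: 19.23
tcp_pos: [0.567, -0.0006, 0.1025]
ee_rot: [[-0.996, -0.084, -0.0], [-0.084, 0.996, 0.001], [0.0, 0.001, -1.0]]
wrist_force: [-0.6, -0.7, 0.2]
gripper_width: 0.001
gripper_force: 0.4
```

Request:
drive_tool(
  rows=[
    {"tx": 0, "ty": 0, "tz": 0.03, "ax": 0, "ay": 0, "az": 0, "claw": 0},
    {"tx": 0, "ty": 0, "tz": 0.02, "ax": 0, "ay": 0, "az": 0, "claw": 0},
    {"tx": 0, "ty": 0, "tz": 0, "ax": 0, "ay": 0, "az": 0, "claw": 0},
  ],
)

```text
time_s: 19.48
tcp_pos: [0.567, -0.0006, 0.1022]
ee_rot: [[-0.996, -0.085, -0.0], [-0.085, 0.996, 0.0], [-0.0, 0.0, -1.0]]
wrist_force: [-0.5, -0.8, 3.3]
gripper_width: 0.002
gripper_force: 1.0
```

Request:
drive_tool(
  rows=[
    {"tx": 0, "ty": 0, "tz": 0.03, "ax": 0, "ay": 0, "az": 0, "claw": 0},
    {"tx": 0, "ty": 0, "tz": 0, "ax": 0, "ay": 0, "az": 0, "claw": 0},
    {"tx": 0, "ty": 0, "tz": 0, "ax": 0, "ay": 0, "az": 0, "claw": 0},
  ],
)

```text
time_s: 19.73
tcp_pos: [0.567, -0.0007, 0.102]
ee_rot: [[-0.996, -0.085, 0.0], [-0.085, 0.996, 0.0], [-0.0, 0.0, -1.0]]
wrist_force: [-1.0, -0.4, 3.8]
gripper_width: 0.005
gripper_force: 1.8
```

Request:
drive_tool(
  rows=[
    {"tx": 0, "ty": 0, "tz": 0.03, "ax": 0, "ay": 0, "az": 0, "claw": 0},
    {"tx": 0, "ty": 0, "tz": 0, "ax": 0, "ay": 0, "az": 0, "claw": 0},
    {"tx": 0, "ty": 0, "tz": 0, "ax": 0, "ay": 0, "az": 0, "claw": 0},
  ],
)

```text
time_s: 19.98
tcp_pos: [0.567, -0.0007, 0.1018]
ee_rot: [[-0.996, -0.085, 0.0], [-0.085, 0.996, 0.0], [-0.0, 0.0, -1.0]]
wrist_force: [-1.8, 0.8, 4.5]
gripper_width: 0.009
gripper_force: 2.6
```

Request:
drive_tool(
  rows=[
    {"tx": 0, "ty": 0, "tz": 0.03, "ax": 0, "ay": 0, "az": 0, "claw": 0},
    {"tx": 0, "ty": 0, "tz": 0.03, "ax": 0, "ay": 0, "az": 0, "claw": 0},
    {"tx": 0, "ty": 0, "tz": 0, "ax": 0, "ay": 0, "az": 0, "claw": 0},
  ],
)

```text
time_s: 20.23
tcp_pos: [0.567, -0.0007, 0.1015]
ee_rot: [[-0.996, -0.085, 0.0], [-0.085, 0.996, 0.0], [-0.0, 0.0, -1.0]]
wrist_force: [-2.2, 0.1, 6.3]
gripper_width: 0.008
gripper_force: 3.2
```

Request:
drive_tool(
  rows=[
    {"tx": 0, "ty": 0, "tz": 0.03, "ax": 0, "ay": 0, "az": 0, "claw": 0},
    {"tx": 0, "ty": 0, "tz": 0, "ax": 0, "ay": 0, "az": 0, "claw": 0},
    {"tx": 0, "ty": 0, "tz": 0, "ax": 0, "ay": 0, "az": 0, "claw": 0},
  ],
)

```text
time_s: 20.48
tcp_pos: [0.567, -0.0007, 0.1014]
ee_rot: [[-0.996, -0.085, 0.0], [-0.085, 0.996, 0.0], [-0.0, 0.0, -1.0]]
wrist_force: [-2.1, 1.1, 7.6]
gripper_width: 0.003
gripper_force: 3.9
```

Request:
drive_tool(
  rows=[
    {"tx": 0, "ty": 0, "tz": 0.03, "ax": 0, "ay": 0, "az": 0, "claw": 0},
    {"tx": 0, "ty": 0, "tz": 0.03, "ax": 0, "ay": 0, "az": 0, "claw": 0},
    {"tx": 0, "ty": 0, "tz": 0, "ax": 0, "ay": 0, "az": 0, "claw": 0},
  ],
)

```text
time_s: 20.73
tcp_pos: [0.567, -0.0007, 0.1014]
ee_rot: [[-0.996, -0.085, 0.0], [-0.085, 0.996, 0.0], [-0.0, 0.0, -1.0]]
wrist_force: [-3.7, 0.9, 10.3]
gripper_width: 0.012
gripper_force: 5.3
```

Request:
drive_tool(
  rows=[
    {"tx": 0, "ty": 0, "tz": 0.03, "ax": 0, "ay": 0, "az": 0, "claw": 0},
    {"tx": 0, "ty": 0, "tz": 0, "ax": 0, "ay": 0, "az": 0, "claw": 0},
    {"tx": 0, "ty": 0, "tz": 0, "ax": 0, "ay": 0, "az": 0, "claw": 0},
  ],
)

```text
time_s: 20.98
tcp_pos: [0.567, -0.0007, 0.1014]
ee_rot: [[-0.996, -0.085, 0.001], [-0.085, 0.996, 0.0], [-0.001, 0.0, -1.0]]
wrist_force: [-4.5, 1.0, 11.9]
gripper_width: 0.009
gripper_force: 5.9
```

Request:
drive_tool(
  rows=[
    {"tx": 0, "ty": 0, "tz": 0.02, "ax": 0, "ay": 0, "az": 0, "claw": 0},
    {"tx": 0, "ty": 0, "tz": 0.02, "ax": 0, "ay": 0, "az": 0, "claw": 0},
    {"tx": 0, "ty": 0, "tz": 0, "ax": 0, "ay": 0, "az": 0, "claw": 0},
    {"tx": 0, "ty": 0, "tz": 0, "ax": 0, "ay": 0, "az": 0, "claw": 0},
  ],
)

```text
time_s: 21.32
tcp_pos: [0.567, -0.0007, 0.1014]
ee_rot: [[-0.996, -0.085, 0.001], [-0.085, 0.996, 0.0], [-0.001, 0.0, -1.0]]
wrist_force: [-4.8, 0.7, 13.4]
gripper_width: 0.006
gripper_force: 6.9
```

Request:
drive_tool(
  rows=[
    {"tx": 0, "ty": 0, "tz": 0, "ax": 0, "ay": 0, "az": 0, "claw": 0},
    {"tx": 0, "ty": 0, "tz": 0, "ax": 0, "ay": 0, "az": 0, "claw": 0},
    {"tx": 0, "ty": 0, "tz": 0, "ax": 0, "ay": 0, "az": 0, "claw": 0},
  ],
)

```text
time_s: 21.57
tcp_pos: [0.567, -0.0007, 0.1014]
ee_rot: [[-0.996, -0.085, 0.001], [-0.085, 0.996, 0.0], [-0.001, 0.0, -1.0]]
wrist_force: [-4.7, 1.6, 15.0]
gripper_width: 0.005
gripper_force: 6.9
```

Request:
drive_tool(
  rows=[
    {"tx": 0, "ty": 0, "tz": 0, "ax": 0, "ay": 0, "az": 0, "claw": 0},
    {"tx": 0, "ty": 0, "tz": 0, "ax": 0, "ay": 0, "az": 0, "claw": 0},
    {"tx": 0, "ty": 0, "tz": 0, "ax": 0, "ay": 0, "az": 0, "claw": 0},
    {"tx": 0, "ty": 0, "tz": 0, "ax": 0, "ay": 0, "az": 0, "claw": 0},
    {"tx": 0, "ty": 0, "tz": 0, "ax": 0, "ay": 0, "az": 0, "claw": 0},
    {"tx": 0, "ty": 0, "tz": 0, "ax": 0, "ay": 0, "az": 0, "claw": 0},
  ],
)

```text
time_s: 22.07
tcp_pos: [0.567, -0.0007, 0.1014]
ee_rot: [[-0.996, -0.085, 0.001], [-0.085, 0.996, 0.0], [-0.001, 0.0, -1.0]]
wrist_force: [-5.3, 1.2, 14.3]
gripper_width: 0.005
gripper_force: 6.9
```

Request:
drive_tool(
  rows=[
    {"tx": 0, "ty": 0, "tz": -0.1, "ax": 0, "ay": 0, "az": 0, "claw": 0},
    {"tx": 0, "ty": 0, "tz": -0.2, "ax": 0, "ay": 0, "az": 0, "claw": 0},
    {"tx": 0, "ty": 0, "tz": -0.5, "ax": 0, "ay": 0, "az": 0, "claw": 0},
    {"tx": 0, "ty": 0, "tz": -1.5, "ax": 0, "ay": 0, "az": 0, "claw": 0},
    {"tx": 0, "ty": -1, "tz": -2, "ax": 0, "ay": 0, "az": 0, "claw": 0},
    {"tx": 0, "ty": -2, "tz": -2, "ax": 0, "ay": 0, "az": 0, "claw": 0},
    {"tx": 0, "ty": -2, "tz": -2, "ax": 0, "ay": 0, "az": 0, "claw": 0},
    {"tx": 0, "ty": -1, "tz": -1, "ax": 0, "ay": 0, "az": 0, "claw": 0},
    {"tx": 0, "ty": 0, "tz": 0, "ax": 0, "ay": 0, "az": 0, "claw": 0},
    {"tx": 0, "ty": 0, "tz": 0, "ax": 0, "ay": 0, "az": 0, "claw": 0},
  ],
)

```text
time_s: 22.9
tcp_pos: [0.5718, -0.0606, 0.1916]
ee_rot: [[-0.997, -0.083, -0.0], [-0.083, 0.997, 0.001], [0.0, 0.001, -1.0]]
wrist_force: [-0.7, -0.1, -0.6]
gripper_width: 0.006
gripper_force: 0.0
```

Run:
```python
from lid import *
b=lid();cv2.imwrite("pics/end.png",b[100:340,140:460,::-1])
```

```text
22.9 [-0.73931058 -0.12123883 -0.56437866] [ 0.57175187 -0.06057268  0.19164842]
0.43 679 angle -0.0057 lip z top 0.0999
0.63 1095 angle -0.0003 lip z top 0.1000
```

View pics/end.png

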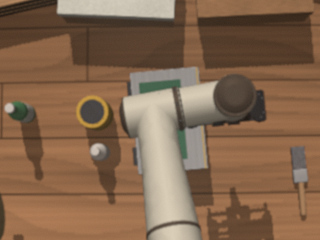

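The lid is shut (angle about 0), and the bottles at (20,112) and (98,152), the tin at (95,112) and the brush at (298,175) are undisturbed.

```bash
python3 -c "
from station import *
print(finish_job())"
```

```text
the job is handed in; nothing more can be done
None
```

The lid came down between my fingers onto its catch, then over it to the stop, where I held about 14 N for over half a second (highest reading 15 N up, about 16 N with sideways drag). I let go, the lid stayed shut, no bystander in the last picture had moved, and I handed the job in at about 23 s.

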